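Index the vial carriage under the dosing needle

TASK

Move the vial on the indexing rail to the dosing needle: lift the carriage's release bar, hold it up while you slide the carriage along the rail until the vial stands under the needle, then let go so that the bar drops fully down and the carriage locks in that notch. Do not push the loose beaker and jar beside the rail out of place.

Things in the scene. Friction and masses are not known exactly. Their poses are not given: they have to be found in the camera images.
- rail: fixed aluminium indexing rail: base plate 90 x 410 x 12 mm, a grey block 46 mm high at each end, two guide rods and between them a strip of pointed steel teeth. Origin: centre of the underside; y runs along the rail, x across it, away from the robot (yaw -0.2 to 0.25 rad). Eight notches 40 mm apart, at y = -140, -100 ... +140 mm; each station faces a notch exactly
- carriage (a joint): place of the carriage along the rail's +y in m: 0 in the first notch (y = -140 mm), 0.28 in the last; it starts locked at about 0.12; friction under 2 N. Locked in a notch it cannot be pushed on. Aluminium deck 92 x 60 mm, top 50 mm above the worktop; on its far side a fixed upright 27 mm vial in a square holder
- release (a joint): lift of the release bar in m: 0 fully down (locked in a notch), 0.028 at its upper stop; above 0.017 its pin is clear of all teeth. A spring pulls it down with 4 N (bottom) to 7 N (top). Let go within 15 mm of a notch, the sloping teeth draw the carriage into that notch (1 mm play)
- bar_mid (a point): middle of the release bar over the carriage: black, 74 mm long across the rail (rail's x), 14 mm wide (along the rail), 14 mm high, on two round legs 54 mm apart. Fully down its middle is 95 mm above the worktop, 38 mm free under it. It rises straight up and travels with the carriage. Pinch it from above, fingers closing along the rail
- vial_top (a point): centre of the top of the carried vial's cap, 78 mm behind the bar's middle in the rail's +x, 109 mm above the worktop
- needle_stand: fixed dosing stand: round column on a grey 56 mm foot, thin arm at 146 mm height towards the robot over the vial's path, ending in a needle pointing down; 160 mm high. It, a sensor post (black head, round lens), a light panel (upright white-faced plate) and the beaker stand behind the rail in any order, at its y = -140, -60, 60, 140 mm. Origin: under the foot, on the worktop; the needle is 70 mm before it
- needle_tip (a point): tip of the dosing needle, 118 mm above the worktop, 9 mm above the cap when the vial is under it
- beaker: loose empty beaker, 46 mm wide, 56 mm high, standing behind the rail among the stations; origin at its foot
- jar: loose white lidded jar, 58 mm wide, 50 mm high, standing just in front of the rail; origin at its foot
Not all that is in view belongs to the job. Of the things that look like the needle_stand, the larger one is meant.

How it is judged:
On the way, in this order (a step that is already met when the one before it is completed fails the run):
1. the release bar is lifted (value of joint release above 0.012 m), for 0.2 s.
2. with the bar still up, the vial is brought under the needle (within 20 mm) (value of joint release above 0.009 m and horizontal distance between vial_top and needle_tip below 0.02 m), for 0.1 s.
At the end, for the whole second after the job is handed in: the middle of the vial's cap is within 8 mm (horizontally) of the needle tip, the release bar is down within 3 mm, so the pin is in the notch, and the carriage is at rest (horizontal distance between vial_top and needle_tip below 0.008 m and value of joint release below 0.003 m and velocity of joint carriage between -0.01 and 0.01 m/s); the robot touches nothing.
It fails at once if the beaker is shoved more than 30 mm or tipped (distance of beaker from where it was at the start of the episode above 0.03 m or angle between beaker's own z axis and vertical above 0.5 rad).
It fails at once if the jar is shoved more than 30 mm or tipped (distance of jar from where it was at the start of the episode above 0.03 m or angle between jar's own z axis and vertical above 0.5 rad).
It also fails if it takes over 35 s, if anything falls off the work surface, if the arm or the gripper's body presses on something with over 40 N, if the wrist force passes 120 N, or if a joint passes its speed limit or range.

ROBOT

A 7-joint arm with a two-finger parallel gripper is mounted at the origin on a cart in front of the work surface, level with it; the furniture and walls round the work are solid. World frame = base frame: x ahead of the robot, y to its left, z up, the work surface at z = 0. Lengths are in m, angles in rad, forces in N, time in s.
With the tool pointing down it reaches from about 0.4 to 0.85 m from the base axis. Payload 10.4 kg.
Tool frame: the origin (TCP) lies midway between the tips of the shut fingers; the grasp point (between the pads) lies hold_point_z behind it (hold_point_z is the distance from the TCP to the grasp point, in m); z points along the fingers, y is the line along which they close (so a half turn about z gives the same grasp; the last joint's range is limited). The gripper opens to 87 mm and grips with 3 to 60 N. Pads are 19 mm wide; open, the fingers measure 117 mm over their backs; the gripper's body (75 mm by 190 mm) begins 51 mm behind the grasp point.
Start: joints at [1.23, 0.332, -0.065, 1.46, 0.022, 1.35, -0.088], TCP at [0.195, -0.594, 0.223] pointing down, gripper open.
Joint ranges: [-2.6, 2.6], [-0.5, 2.12], [-1.47, 1.34], [0.16, 2.42], [-1.27, 4.41], [0.06, 2.06], [-2.6, 2.6]. Speed limits (rad/s): [2.22, 2.22, 2.79, 2.79, 3.14, 3.14, 3.14].

INTERFACE

Orientations are given as a unit quaternion [x, y, z, w].
In Python, from bench import * gives the robot as it stands. The module is installed in compiled form; this text tells all that it offers.
- The arm moves only by the tool drive_tool, never from a script. Its argument "increments" is a list of rows, each a list of 6 numbers: the shift along the tool's x, y, z scaled (see below), then the turn, a rotation vector about the tool's x, y, z scaled (see below). In form: [[dx, dy, dz, rx, ry, rz], ...]. A call has exactly 5 rows; each row is the pose to reach, as a shift and turn from the pose commanded when the call began, along the tool's axes at that moment; what a row does not reach only later rows make up. The controller multiplies each number of a shift by 300 mm and each number of a turn by pi/4 rad. A row lasts 1/12 s, in which the tool goes at most 41.7 mm and 7.16 degrees, less where a joint would pass 70% of its speed; a pose out of reach is approached as far as the arm can. A call with a number of a shift or a turn outside -1 to 1 is refused whole. A call with a gripper value outside its range is refused whole. "claw" is the closure, from 0 (fully open) to 1 (shut), set as the call begins (left out, the last holds). The fingers move at their own pace and stop on an object; "force" is the grip in N (left out, the last holds). Time passes only in rows, so rows that repeat a pose let the fingers close, or fill a call up. It gives the time, the measured TCP pose, the force, the opening and the grip force at its end, in the units of the state.
- read_state(): the state, without advancing time (a new reading comes with each control period).
- camera(name): name is "scene" or "top"; returns the picture (480x640x3 uint8, blue, green, red); there is no depth.
- get_calibration(name): a dict with "K" (3x3 intrinsics, pixels), "k1" (the pictures are not rectified: a ray, as slopes to the right and down, at radius r is drawn at 1 + k1 r^2 times it, then the intrinsics apply), "position" and "rotation" of the camera in the world. Camera axes: x right, y down, z forward; pixel columns grow to the right and rows downward; lengths in m; the calibration is good to about 2 mm. A picture is of the moment at which its call begins. get_calibration takes no time and is no camera call.
- close_job(): hands the job in; it is judged then, once.
The state is a dict: "time": time; "joint_positions": joint angles; "joint_vel": joint speeds; "joint_torque": joint torques, N m; "ee_pos": TCP position; "eef_rot": TCP orientation; "ft_force": force on the tool from outside, world axes, zero at the start; "torque": the same for the moment, N m; "width": finger opening in m; "grip_force": force on a finger pad.
Only numpy, scipy, OpenCV 4.12 (cv2) and the standard library are available. Lean on these libraries where they do the work, as an engineer would, in place of code of your own. Each camera call takes 0.05 s, during which the arm holds its last target. There are 200 camera calls.

## Working session

There is one attempt and no reset: what is moved stays moved. The work goes in short steps, Python scripts to look and compute and a tool call to move; the robot and the scene stay as the last step left them, time stands still between calls to the robot, and variables do not carry over. Pictures are saved under pics/ and viewed, at most 10 in all, crops included, and the job is handed in when it is done.

Besides the shell and the picture viewer there is one more tool, called by a JSON object that holds its "method" and its "body". drive_tool: Moves the arm, as the interface text tells. Its arguments: {"type":"object","properties":{"increments":{"type":"array","items":{"type":"array","items":{"type":"number"}}},"claw":{"type":"number"},"force":{"type":"number"}},"required":["increments"]}

```bash
mkdir -p pics; cat > h.py <<'E'
from bench import *
import numpy as np, cv2
from scipy.spatial.transform import Rotation as R
def ray(name,u,v):
    c=get_calibration(name);K=np.array(c['K']);k=c['k1']
    d=np.array([(u-K[0,2])/K[0,0],(v-K[1,2])/K[1,1]]);p=d.copy()
    for _ in range(30): p=d/(1+k*(p@p))
    Rm=np.array(c['rotation']); Rm=Rm if Rm.shape==(3,3) else R.from_quat(Rm).as_matrix()
    return np.array(c['position']),Rm@np.array([p[0],p[1],1])
def at(name,u,v,z):
    o,d=ray(name,u,v);return o+d*(z-o[2])/d[2]
def proj(name,P):
    c=get_calibration(name);K=np.array(c['K']);Rm=np.array(c['rotation']); Rm=Rm if Rm.shape==(3,3) else R.from_quat(Rm).as_matrix()
    q=Rm.T@(np.array(P)-c['position']);p=q[:2]/q[2];p=p*(1+c['k1']*(p@p));return K[:2,:2]@p+K[:2,2]
E
python3 - <<'E'
from h import *
for n in('scene','top'):
    cv2.imwrite(f'pics/{n}0.png',camera(n));print(n,get_calibration(n))
s=read_state();print(s['time'],s['ee_pos'],s['eef_rot'],R.from_quat(s['eef_rot']).as_matrix().round(3),s['width'],[k for k in s]);print(s.get('hold_point_z'))
import bench;print([k for k in dir(bench) if 'hold' in k], getattr(bench,'hold_point_z',None))
E
```

```text
scene {'K': array([[549.06260872,   0.        , 329.68430766],
       [  0.        , 549.06260872, 241.76771736],
       [  0.        ,   0.        ,   1.        ]]), 'k1': -0.1701094451293455, 'position': array([ 0.19495318, -0.50804175,  0.71288965]), 'rotation': array([ 0.86789929, -0.30801164,  0.12122041, -0.37038528])}
top {'K': array([[582.72888566,   0.        , 313.71283587],
       [  0.        , 582.72888566, 228.91093952],
       [  0.        ,   0.        ,   1.        ]]), 'k1': -0.16316576167092905, 'position': array([0.43165084, 0.00582047, 1.15407962]), 'rotation': array([-0.69994262,  0.70973072, -0.05832136,  0.05441748])}
0.1 [ 0.19519737 -0.59336936  0.22184376] [ 9.87398406e-01  1.58252915e-01 -1.29002792e-04 -6.20929419e-04] [[ 0.95   0.313 -0.   ]
 [ 0.313 -0.95   0.001]
 [-0.    -0.001 -1.   ]] 0.08685154306924532 ['time', 'joint_positions', 'joint_vel', 'joint_torque', 'ee_pos', 'eef_rot', 'ft_force', 'torque', 'grip_force', 'width']
None
['hold_point_z'] 0.0187
```

View pics/scene0.png

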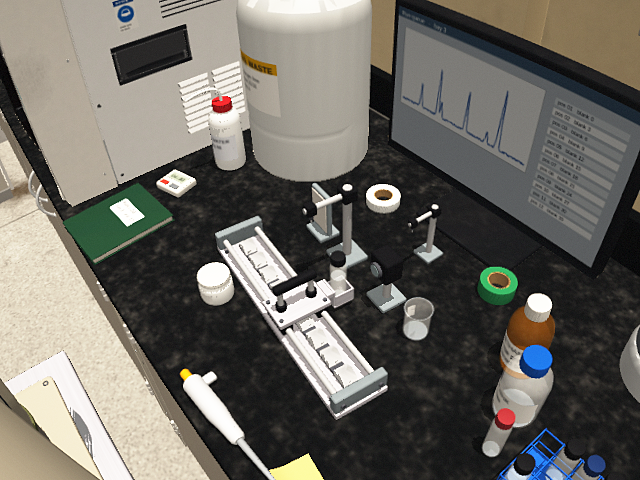

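View pics/top0.png

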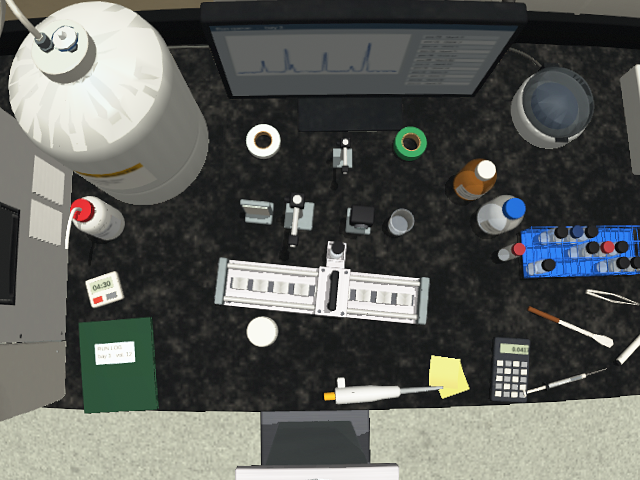

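The scene view shows the rail, with the bar at about (300,275). Two things look like needle stands: the large one with its column at scene (347,215) / top (298,210), behind the rail, and a small one at scene (431,232) / top (343,152), farther back. The sensor post is at top (360,218). The large one fits the description. I'll check it in a close crop.

```bash
python3 - <<'E'
import cv2
a=cv2.imread('pics/top0.png')[180:340,205:440]
cv2.imwrite('pics/c1.png',cv2.resize(a,None,fx=3.4,fy=3.4,interpolation=2)[:600,:800])
E
```

```text
(no output)
```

View pics/c1.png

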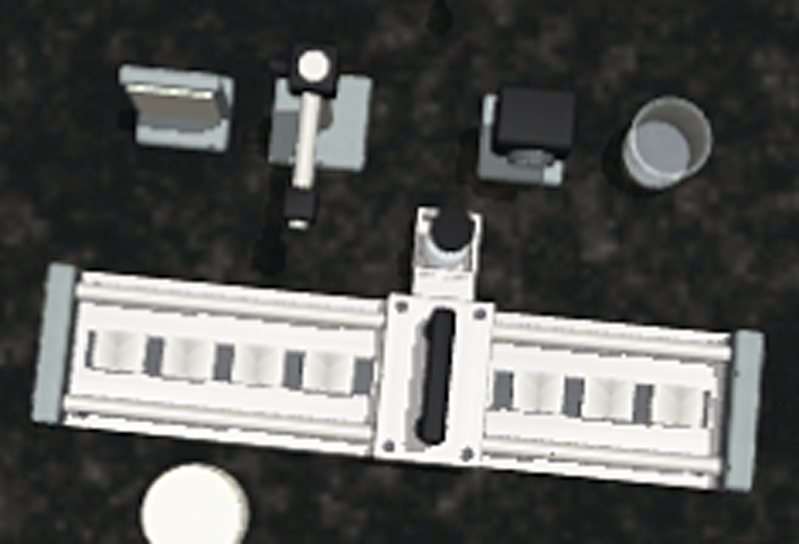

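The crop confirms the choice: the large stand's foot is at crop (320,122) and its needle end at (297,222). The bar runs from (441,312) to (430,440), the vial cap is at (449,230) and the jar at (195,512).

```bash
python3 - <<'E'
from h import *
f=lambda u,v,z:at('top',205+u/3.4,180+v/3.4,z)
L=np.mean([f(*p,.046) for p in[(50,263),(33,420),(74,267),(66,425)]],0)
Rr=np.mean([f(*p,.046) for p in[(740,331),(765,335),(722,488),(750,490)]],0)
b1=f(441,312,.102);b2=f(430,440,.102);bm=(b1+b2)/2
yaw=np.arctan2(-(L-Rr)[0],(L-Rr)[1])
ex=np.array([np.cos(yaw),np.sin(yaw)]);ey=np.array([-ex[1],ex[0]])
print('ends',L,Rr,'len',np.linalg.norm(L-Rr),'yaw',yaw,'bar',bm,b1-b2)
c=(L+Rr)[:2]/2
vial=f(449,228,.109);needle=f(297,223,.118);foot=f(320,122,.006);jar=f(195,512,.05)
for n,p in zip(['bar','vial','needle','foot','jar'],[bm,vial,needle,foot,jar]):
    print(n,p[:2].round(4),'rail', ((p[:2]-c)@ex).round(4),((p[:2]-c)@ey).round(4))
s=read_state();M=R.from_quat(s['eef_rot']).as_matrix()
print(s['ee_pos'],'tool yaw x',np.arctan2(M[1,0],M[0,0]),'delta world',bm-s['ee_pos'],'tool',M.T@(bm-s['ee_pos']))
E
```

```text
ends [0.51172284 0.17596609 0.046     ] [ 0.46839159 -0.20968827  0.046     ] len 0.388081020959206 yaw -0.11188845292716229 bar [ 0.4880562  -0.03454691  0.102     ] [ 0.0677194  -0.00707921  0.        ]
bar [ 0.4881 -0.0345] rail -0.0 -0.0178
vial [ 0.566  -0.0429] rail 0.0784 -0.0174
needle [0.5686 0.0376] rail 0.072 0.0629
foot [0.6432 0.027 ] rail 0.1473 0.0607
jar [0.4173 0.0976] rail -0.0851 0.1056
[ 0.19519737 -0.59336936  0.22184376] tool yaw x 0.3178421406614231 delta world [ 0.29285884  0.55882245 -0.11984376] tool [ 0.4528389  -0.43915647  0.12037392]
```

The geometry is consistent: the carriage is at rail y = -20 mm and the needle at +60 mm, so it has to slide +80 mm. The rail's yaw is about -0.112. First I move above the bar.

{"method": "drive_tool", "body": {"increments": [[0.09,-0.09,0,0,0,0],[0.19,-0.18,0,0,0,0],[0.28,-0.27,0,0,0,0],[0.38,-0.36,0,0,0,0],[0.47,-0.45,0,0,0,0]], "claw": 0}}

```text
time: 0.52
ee_pos: [0.2878, -0.4193, 0.2222]
eef_rot: [0.987, 0.158, -0.0, -0.0]
ft_force: [0.8, -0.9, 0.4]
width: 0.0872
grip_force: 0.0
```

{"method": "drive_tool", "body": {"increments": [[0.09,-0.09,0,0,0,0.1],[0.19,-0.18,0,0,0,0.2],[0.28,-0.27,0,0,0,0.3],[0.38,-0.36,0,0,0,0.45],[0.47,-0.45,0,0,0,0.547]]}}

```text
time: 0.93
ee_pos: [0.379, -0.2479, 0.2224]
eef_rot: [0.998, -0.059, -0.0, 0.0]
ft_force: [1.0, -1.4, 0.2]
width: 0.087
grip_force: 0.0
```

```bash
cat > t.py <<'E'
from h import *
import sys
T=np.array([float(a) for a in sys.argv[1:4]]);s=read_state();M=R.from_quat(s['eef_rot']).as_matrix()
yaw=np.arctan2(M[1,0],M[0,0])
print(s['time'],s['ee_pos'].round(4) if hasattr(s['ee_pos'],'round') else s['ee_pos'],'yaw',yaw,'rz units',(yaw+.112)/(np.pi/4),'units',(M.T@(T-s['ee_pos'])/.3).round(3),M[:,2].round(3),s['width'],s['grip_force'],s['ft_force'])
E
python3 t.py 0.488 -0.0355 0.12
```

```text
0.9333 [ 0.379  -0.2479  0.2224] yaw -0.11818945197225715 rz units -0.007880655011316847 units [ 0.277 -0.746  0.341] [-0. -0. -1.] 0.086950128551108 0.0 [ 1.0328853  -1.37965399  0.22975117]
```

{"method": "drive_tool", "body": {"increments": [[0.05,-0.13,0,0,0,0],[0.1,-0.26,0,0,0,0],[0.15,-0.39,0,0,0,0],[0.19,-0.52,0,0,0,0],[0.23,-0.62,0,0,0,0]]}}

```text
time: 1.35
ee_pos: [0.4686, -0.0685, 0.2226]
eef_rot: [0.998, -0.055, 0.0, -0.0]
ft_force: [-0.1, -0.4, -0.9]
width: 0.0868
grip_force: 0.0
```

{"method": "drive_tool", "body": {"increments": [[0.02,-0.05,0.05,0,0,0],[0.035,-0.09,0.1,0,0,0],[0.035,-0.09,0.15,0,0,0],[0.035,-0.09,0.15,0,0,0],[0.035,-0.09,0.15,0,0,0]]}}

```text
time: 1.77
ee_pos: [0.4809, -0.0465, 0.1771]
eef_rot: [0.998, -0.056, -0.001, -0.0]
ft_force: [1.0, 0.0, 0.5]
width: 0.0869
grip_force: 0.0
```

```bash
python3 t.py 0.488 -0.0355 0.077; python3 - <<'E'
from h import *
i=camera('scene')[170:350,200:430];cv2.imwrite('pics/s1.png',cv2.resize(i,None,fx=3,fy=3,interpolation=2))
E
```

```text
1.7667 [ 0.4809 -0.0465  0.1771] yaw -0.11177413397107054 rz units 0.00028758155984528626 units [ 0.02  -0.039  0.334] [-0.002  0.    -1.   ] 0.08688577819515463 0.0 [1.04491883 0.04797963 0.49762115]
```

View pics/s1.png

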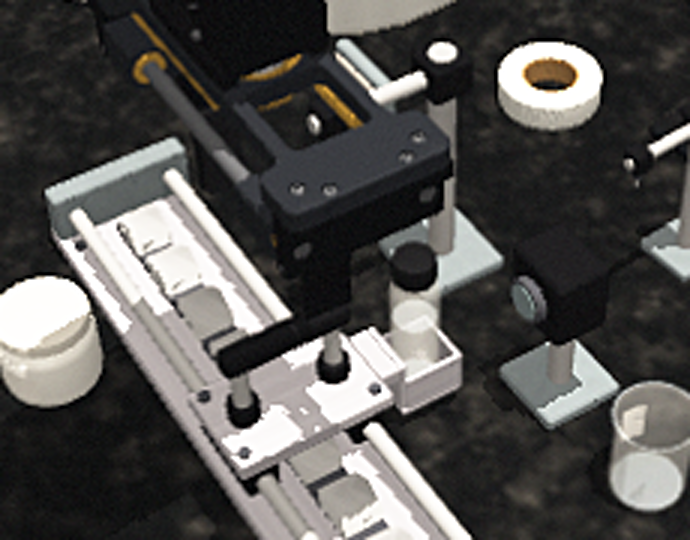

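The open gripper stands above the bar, bar and vial in view below at crop (285,340) and (415,265), nothing else under the fingers. I descend.

{"method": "drive_tool", "body": {"increments": [[0.01,-0.02,0.08,0,0,0],[0.02,-0.04,0.16,0,0,0],[0.02,-0.04,0.25,0,0,0],[0.02,-0.04,0.335,0,0,0],[0.02,-0.04,0.335,0,0,0]]}}

```text
time: 2.23
ee_pos: [0.4865, -0.0357, 0.0739]
eef_rot: [0.998, -0.056, -0.003, -0.0]
ft_force: [-0.6, -0.3, -0.4]
width: 0.0871
grip_force: 0.0
```

```bash
python3 t.py 0.488 -0.0355 0.077
```

```text
2.2333 [ 0.4865 -0.0357  0.0739] yaw -0.11290403820161402 rz units -0.0011510571882462212 units [ 0.005 -0.001 -0.01 ] [-0.005  0.001 -1.   ] 0.08712121329683435 0.0 [-0.63419276 -0.32812868 -0.43300911]
```

Well placed. I close the gripper.

{"method": "drive_tool", "body": {"increments": [[0,0,0,0,0,0],[0,0,0,0,0,0],[0,0,0,0,0,0],[0,0,0,0,0,0],[0,0,0,0,0,0]], "claw": 1, "force": 35}}

```text
time: 2.65
ee_pos: [0.4896, -0.0353, 0.0782]
eef_rot: [0.998, -0.056, 0.001, 0.0]
ft_force: [-0.4, -1.2, -0.7]
width: 0.0617
grip_force: 0.0
```

{"method": "drive_tool", "body": {"increments": [[0,0,0,0,0,0],[0,0,0,0,0,0],[0,0,0,0,0,0],[0,0,0,0,0,0],[0,0,0,0,0,0]]}}

```text
time: 3.07
ee_pos: [0.4889, -0.0351, 0.077]
eef_rot: [0.998, -0.056, -0.0, 0.0]
ft_force: [0.3, -0.5, 0.5]
width: 0.0283
grip_force: 0.0
```

{"method": "drive_tool", "body": {"increments": [[0,0,0,0,0,0],[0,0,0,0,0,0],[0,0,0,0,0,0],[0,0,0,0,0,0],[0,0,0,0,0,0]]}}

```text
time: 3.48
ee_pos: [0.4889, -0.035, 0.077]
eef_rot: [0.998, -0.056, 0.0, 0.0]
ft_force: [0.9, -0.2, -1.1]
width: 0.0134
grip_force: 35.0
```

Gripped at 14 mm with 35 N. I lift by about 23 mm.

{"method": "drive_tool", "body": {"increments": [[0,0,-0.02,0,0,0],[0,0,-0.04,0,0,0],[0,0,-0.06,0,0,0],[0,0,-0.077,0,0,0],[0,0,-0.077,0,0,0]]}}

```text
time: 3.9
ee_pos: [0.4888, -0.0351, 0.101]
eef_rot: [0.998, -0.056, 0.0, 0.0]
ft_force: [1.7, 1.1, -8.2]
width: 0.0136
grip_force: 35.0
```

{"method": "drive_tool", "body": {"increments": [[0,0,0,0,0,0],[0,0,0,0,0,0],[0,0,0,0,0,0],[0,0,0,0,0,0],[0,0,0,0,0,0]]}}

```text
time: 4.32
ee_pos: [0.4888, -0.0351, 0.1]
eef_rot: [0.998, -0.056, -0.0, -0.0]
ft_force: [1.8, 0.3, -6.5]
width: 0.0135
grip_force: 35.0
```

```bash
python3 t.py 0.4978 0.0445 0.100;  python3 - <<'E'
from h import *
i=camera('scene')[170:350,200:430];cv2.imwrite('pics/s2.png',cv2.resize(i,None,fx=3,fy=3,interpolation=2))
E
```

```text
4.3167 [ 0.4888 -0.0351  0.1   ] yaw -0.11184237696229128 rz units 0.00020069188477202487 units [ 0.    -0.267 -0.   ] [-0.  0. -1.] 0.013502003943978186 34.998578410595655 [ 1.78922243  0.29199104 -6.50338812]
```

View pics/s2.png

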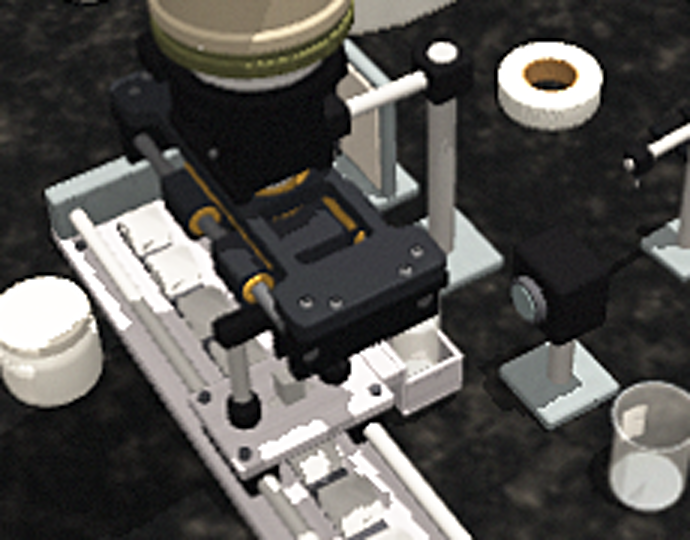

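The bar is up (spring force about 6.5 N), and the gripper stays in front of the needle arm's end at crop (345,110). I slide slowly along the rail.

{"method": "drive_tool", "body": {"increments": [[0,-0.02,0,0,0,0],[0,-0.05,0,0,0,0],[0,-0.08,0,0,0,0],[0,-0.11,0,0,0,0],[0,-0.14,0,0,0,0]]}}

```text
time: 4.78
ee_pos: [0.4937, 0.008, 0.1002]
eef_rot: [0.998, -0.056, 0.0, 0.0]
ft_force: [1.4, -0.4, -7.3]
width: 0.0135
grip_force: 35.0
```

{"method": "drive_tool", "body": {"increments": [[0,-0.03,0,0,0,0],[0,-0.06,0,0,0,0],[0,-0.09,0,0,0,0],[0,-0.12,0,0,0,0],[0,-0.127,0,0,0,0]]}}

```text
time: 5.2
ee_pos: [0.498, 0.0467, 0.1003]
eef_rot: [0.998, -0.055, 0.0, -0.0]
ft_force: [2.2, -0.2, -6.9]
width: 0.0134
grip_force: 35.0
```

{"method": "drive_tool", "body": {"increments": [[0,0,0,0,0,0],[0,0,0,0,0,0],[0,0,0,0,0,0],[0,0,0,0,0,0],[0,0,0,0,0,0]]}}

```text
time: 5.62
ee_pos: [0.4977, 0.0441, 0.1001]
eef_rot: [0.998, -0.056, -0.0, 0.0]
ft_force: [1.2, 0.2, -7.1]
width: 0.0141
grip_force: 35.0
```

```bash
python3 t.py 0.4978 0.0445 0.100;  python3 - <<'E'
from h import *
i=camera('scene')[170:350,200:430];cv2.imwrite('pics/s3.png',cv2.resize(i,None,fx=3,fy=3,interpolation=2))
E
```

```text
5.6167 [0.4977 0.0441 0.1001] yaw -0.11250778410638686 rz units -0.0006465308044397506 units [ 0.    -0.001  0.   ] [-0. -0. -1.] 0.014082486610853692 34.99869503080845 [ 1.22579299  0.23314631 -7.07917065]
```

View pics/s3.png

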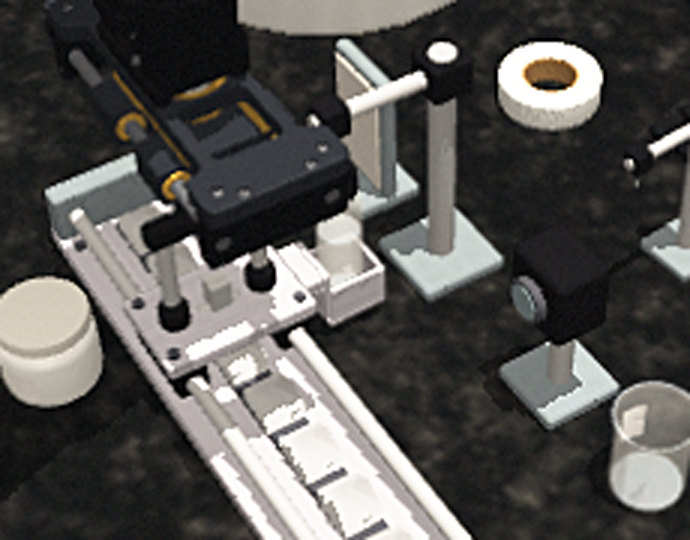

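The carriage has followed, with the vial under the needle at crop (340,235); jar and beaker are untouched. I lower the bar, then open.

{"method": "drive_tool", "body": {"increments": [[0,0,0.02,0,0,0],[0,0,0.04,0,0,0],[0,0,0.06,0,0,0],[0,0,0.073,0,0,0],[0,0,0.073,0,0,0]]}}

```text
time: 6.08
ee_pos: [0.4978, 0.0444, 0.0775]
eef_rot: [0.998, -0.056, -0.0, 0.0]
ft_force: [-0.2, -1.6, -5.0]
width: 0.0137
grip_force: 35.0
```

{"method": "drive_tool", "body": {"increments": [[0,0,0,0,0,0],[0,0,0,0,0,0],[0,0,0,0,0,0],[0,0,0,0,0,0],[0,0,0,0,0,0]], "claw": 0}}

```text
time: 6.5
ee_pos: [0.4981, 0.0446, 0.0786]
eef_rot: [0.998, -0.056, 0.0, 0.0]
ft_force: [-0.8, 0.4, 1.1]
width: 0.0393
grip_force: 0.0
```

{"method": "drive_tool", "body": {"increments": [[0,0,0,0,0,0],[0,0,0,0,0,0],[0,0,0,0,0,0],[0,0,0,0,0,0],[0,0,0,0,0,0]]}}

```text
time: 6.92
ee_pos: [0.4978, 0.0445, 0.0782]
eef_rot: [0.998, -0.056, 0.0, 0.0]
ft_force: [1.4, -0.9, -0.0]
width: 0.0723
grip_force: 0.0
```

Now I lift straight up and clear, then move back along the rail to free the view.

{"method": "drive_tool", "body": {"increments": [[0,0,-0.05,0,0,0],[0,0,-0.15,0,0,0],[0,0,-0.25,0,0,0],[0,0,-0.35,0,0,0],[0,0,-0.45,0,0,0]]}}

```text
time: 7.33
ee_pos: [0.4975, 0.0446, 0.2147]
eef_rot: [0.998, -0.056, -0.0, 0.0]
ft_force: [0.8, 0.8, -0.1]
width: 0.0866
grip_force: 0.0
```

{"method": "drive_tool", "body": {"increments": [[0,0.1,-0.05,0,0,0],[0,0.2,-0.05,0,0,0],[0,0.3,-0.05,0,0,0],[0,0.4,-0.05,0,0,0],[0,0.5,-0.05,0,0,0]]}}

```text
time: 7.75
ee_pos: [0.4807, -0.1059, 0.2285]
eef_rot: [0.998, -0.056, 0.0, 0.0]
ft_force: [0.5, 0.1, 0.7]
width: 0.0869
grip_force: 0.0
```

{"method": "drive_tool", "body": {"increments": [[0,0.1,0,0,0,0],[0,0.2,0,0,0,0],[0,0.3,0,0,0,0],[0,0.3,0,0,0,0],[0,0.3,0,0,0,0]]}}

```text
time: 8.17
ee_pos: [0.4705, -0.1955, 0.228]
eef_rot: [0.998, -0.058, -0.0, -0.0]
ft_force: [1.0, 1.0, -0.4]
width: 0.0873
grip_force: 0.0
```

```bash
python3 - <<'E'
from h import *
i=camera('scene')[170:350,200:430];i=cv2.resize(i,None,fx=3,fy=3,interpolation=2)
c=np.array([.4901,-.0169]);ex=np.array([.9937,-.1117]);ey=np.array([.1117,.9937])
for x,z,col in((-.037,.095,(0,0,255)),(.037,.095,(0,0,255)),(.078,.109,(0,255,0))):
    p=c+ex*x+ey*.06;q=proj('scene',[*p,z]);cv2.circle(i,tuple(int(v) for v in (q-[200,170])*3),3,col,-1)
cv2.imwrite('pics/s4.png',i)
E
```

```text
(no output)
```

View pics/s4.png

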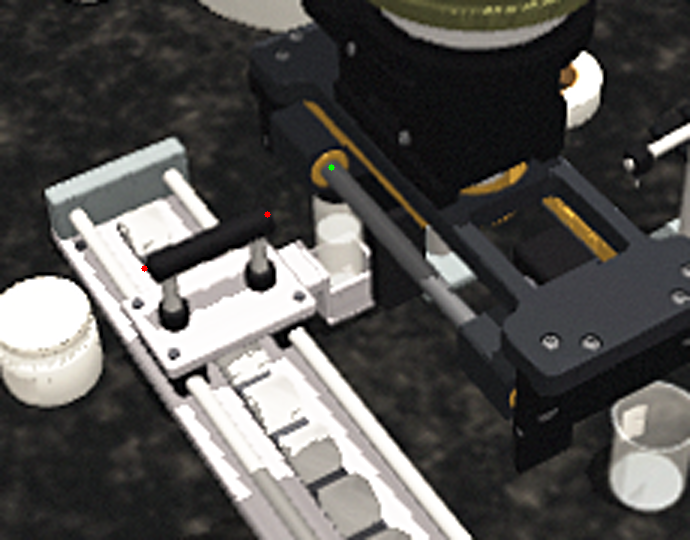

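The bar ends lie on the predicted fully-down points at (145,268) and (268,214). I take one last look from above.

```bash
python3 - <<'E'
from h import *
cv2.imwrite('pics/t2.png',cv2.resize(camera('top')[180:340,205:440],None,fx=3.4,fy=3.4,interpolation=2))
E
```

```text
(no output)
```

View pics/t2.png

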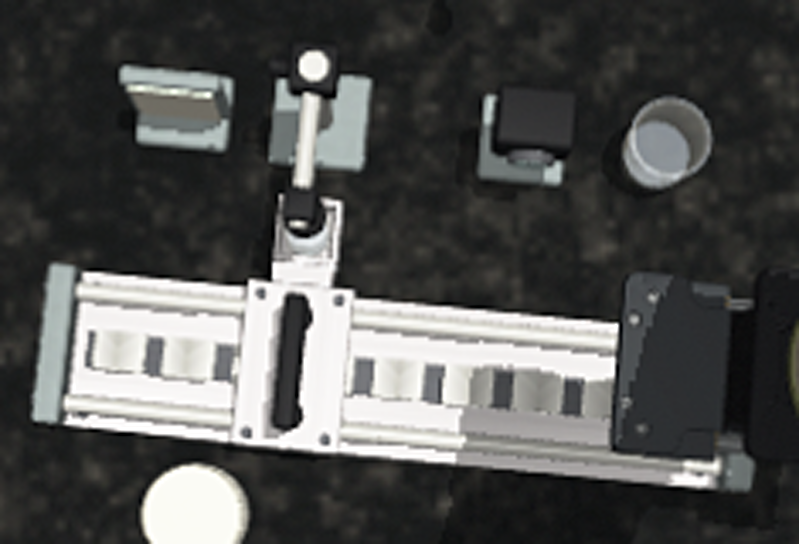

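The top view shows the cap directly under the needle at (303,215), the bar down, and the beaker (668,143) and jar (195,512) where they were. I hand the job in.

```bash
python3 -c "
from bench import *
print(close_job())"
```

```text
the job is handed in; nothing more can be done
None
```

The job is handed in at about 8 s of the 35 s allowed. In the last images the vial is under the needle of the larger stand, the bar is down in that notch, and the beaker and jar have not moved. The hand-in gave back no verdict.

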